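# Clear the paint box, then hold its lid open

### The arm

A 7-joint arm with a two-finger parallel gripper is mounted at the origin on the work surface. World frame = base frame: x ahead of the robot, y to its left, z up, the work surface at z = 0. Lengths are in m, angles in rad, forces in N, time in s.
With the tool pointing down it reaches from about 0.425 to 0.95 m from the base axis. Payload 4.7 kg.
Tool frame: the origin (TCP) lies midway between the tips of the shut fingers; the grasp point (between the pads) lies 19 mm behind it (env.pinch_z is the distance from the TCP to the grasp point, in m); z points along the fingers, y is the direction in which the jaws open and shut (so a half turn about z gives the same grasp; the last joint's range is limited). The gripper opens to 85 mm and grips with 20 to 120 N. Pads are 22 mm wide; open, the fingers measure 114 mm over their backs; the gripper's body (76 mm by 85 mm) begins 54 mm behind the grasp point. The pads swing forward as they close: fully open they stand 13 mm farther back than shut.
Start: joints at [1.186, 0.469, -0.049, 1.532, 0.024, 1.141, -0.082], TCP at [0.235, -0.633, 0.231] pointing down, gripper open.
Joint ranges: [-2.59, 2.59], [-0.33, 1.99], [-1.39, 1.29], [0.1, 2.45], [-1.04, 4.18], [0.21, 1.99], [-2.66, 2.66]. Speed limits (rad/s): [2.57, 2.57, 3.14, 3.14, 3.14, 3.14, 3.14].

### API

Orientations are given as a unit quaternion [w, x, y, z].
In Python, from plant import env, imaging gives the robot as it stands.
- The arm moves only by the tool play_rows, never from a script. Its argument "rows" is text: rows parted by semicolons, each of 6 numbers parted by spaces: the shift along the world's x, y, z in m, then the turn, a rotation vector about the world's x, y, z in rad. A call has 1 to 5 rows; each row shifts and turns the commanded pose from where the row before left it; what a row does not reach is not made up. A row lasts 1/10 s, in which the tool goes at most 50 mm and 8.59 degrees, less where a joint would pass 70% of its speed; a pose out of reach is approached as far as the arm can. A call with a gripper value outside its range is refused whole. "hand" is the finger opening in m, from 0 to 0.0854, set as the call begins (left out, the last holds). The fingers move at their own pace and stop on an object; "squeeze" is the grip in N (left out, the last holds). Time passes only in rows, so rows that do not move let the fingers close. It gives the time, the measured TCP pose, the force and the opening at its end, in the units of the state.
- env.sense(): the state, without advancing time (a new reading comes with each control period).
- imaging.snapshot(name): name is "side" or "top"; returns a dict with "image" (384x512x3 uint8, red, green, blue), "fx", "fy", "cx", "cy" (pixels), "rvec" (rotation vector, rad) and "tvec" (3), from world to camera coordinates, as OpenCV has them. Camera axes: x right, y down, z forward; pixel columns grow to the right and rows downward; lengths in m; the calibration is good to about 2 mm. A picture is of the moment at which its call begins. There is no depth.
- env.job_done(): hands the job in, once; it reports no verdict.
The state is a dict: "time_s": time; "qpos": joint angles; "joint_velocities": joint speeds; "joint_efforts": joint torques, N m; "tool_pos": TCP position; "eef_rot": TCP orientation; "ft_force": force on the tool from outside, world axes, zero at the start; "wrist_torque": the same for the moment, N m; "width": finger opening in m.
Only numpy, scipy, OpenCV 4.12 (cv2) and the standard library are available. Lean on these libraries where they do the work, as an engineer would, in place of code of your own. Each camera call takes 0.05 s, during which the arm holds its last target.

### The job

The wooden paint box in the middle of the table opens on the side away from you, and a few things are lying on its shut lid. Clear the lid first: put both marker pens in the long shallow tray and the roll of tape in the square bin. Then take the lid by its steel bar, lift it gently without letting it drop, and hold it open at 40 degrees from shut so that I can reach in from my side: finish while your gripper is still holding the lid there, and leave the brush pot, jars, glue bottle, eraser and bowl around it where they are.

Things in the scene. Friction and masses are not known exactly. Their poses are not given: they have to be found in the camera images.
- box: wooden paint box, 200 mm deep (x) by 340 mm wide (y) by 85 mm high, fixed to the table, with an 8 mm lid of the same outline on top (the shut lid's upper face is 93.5 mm above the table). Origin: centre of its underside; +x points roughly away from the robot (within 0.25 rad), to the side that opens. Three slots on the lid, about 100 mm apart along y, on its robot-side part (30 mm to the robot's side of the middle), hold the two markers and the tape in any order
- lid (a joint): the box's lid, 0.32 kg as a rule: 0 shut, grows as it opens, radians; 40 degrees is 0.698; it stops at 1.3. The hinge runs along the rim on the robot's side (the box's -x rim), so that the far edge rises and comes back towards the robot. The hinge is almost free: let go, the lid falls shut from any angle; held by the bar at 40 degrees it weighs about 1.5 N
- lid_hinge (a point): on the hinge line, at the middle of its width: 100 mm from the box's origin along -x and 85.5 mm up. Its axes turn with the lid: x from the hinge to the free edge, y along the hinge, z out of the lid's upper face
- lid_handle (a point): middle of the lid's steel bar handle: a round bar 11 mm thick and 120 mm long along y, its axis 35 mm above the lid's upper face and 30 mm inside the free edge (from the hinge: 170 mm along the lid's x, 43 mm along its z), on two 8 mm posts 51 mm to either side of the middle. Being round, it can turn between gripped fingers, so the gripper need not tilt with the lid. Axes as lid_hinge
- marker_a: chunky flat-sided marker pen, 120 mm long (x), 26 mm wide (y), 18 mm high, white body with a black cap at its +x end, 30 g, one of the two; starts lying flat on the box's lid, its length roughly along the box's x (up to 0.5 rad off). Origin: centre of its underside, at the middle of its length
- marker_b: chunky flat-sided marker pen, 120 mm long (x), 26 mm wide (y), 18 mm high, white body with a black cap at its +x end, 30 g, the other of the two; starts lying flat on the box's lid, its length roughly along the box's x (up to 0.5 rad off). Origin: centre of its underside, at the middle of its length
- tape: roll of paper tape lying flat on the box's lid: a ring 52 mm across outside, 32 mm inside, 24 mm high, 40 g. Origin: centre of its underside, z its axis
- long_tray: white open tray for the markers, 210 mm (x) by 130 mm (y) outside, 25 mm high, walls and floor 4 mm; its length points roughly away from the robot. Fixed to the table, as likely left as right of the box. Origin: centre of its underside
- square_bin: white open square bin for the tape, 130 x 130 mm outside, 55 mm high, walls and floor 4 mm. Fixed to the table, as likely left as right of the box. Origin: centre of its underside
- brush_jar: white ceramic pot 72 mm across and 100 mm high with five paint brushes standing in it (to about 190 mm); loose, to be left alone. Origin: centre of its underside
- glue_bottle: white glue bottle 50 mm across, 130 mm high; loose, to be left alone. Origin: centre of its underside
- paint_jar: small clear jar with a black cap, 48 mm across, 55 mm high; loose, to be left alone. Origin: centre of its underside
- ink_jar: small white jar with a steel cap, 48 mm across, 55 mm high; loose, to be left alone. Origin: centre of its underside
- eraser: white eraser 50 x 26 x 14 mm lying on the table, off the box's far left corner; loose, to be left alone. Origin: centre of its underside
- bowl: white ceramic bowl 120 mm across, 50 mm high, beyond the box; loose, to be left alone. Origin: centre of its underside

How it is judged:
On the way:
1. both markers lie in the long tray and the tape in the square bin, let go, the lid still shut (x of marker_a in the frame of long_tray between -0.1 and 0.1 m and y of marker_a in the frame of long_tray between -0.061 and 0.061 m and z of each of marker_a, marker_b in the frame of long_tray below 0.022 m and x of marker_b in the frame of long_tray between -0.1 and 0.1 m and y of marker_b in the frame of long_tray between -0.061 and 0.061 m and x of tape in the frame of square_bin between -0.06 and 0.06 m and y of tape in the frame of square_bin between -0.06 and 0.06 m and z of tape in the frame of square_bin below 0.045 m and contact force between the fingers and marker_a below 0.1 N and contact force between the fingers and marker_b below 0.1 N and contact force between the fingers and tape below 0.1 N and value of joint lid below 0.06 rad), for 0.2 s.
At the end, for the whole second after the job is handed in: Both markers lie inside the long tray and the tape inside the square bin, at rest; the lid stands still at 40 degrees, give or take 5, held by the gripper's fingers and by nothing else (x of marker_a in the frame of long_tray between -0.1 and 0.1 m and y of marker_a in the frame of long_tray between -0.061 and 0.061 m and z of each of marker_a, marker_b in the frame of long_tray below 0.022 m and x of marker_b in the frame of long_tray between -0.1 and 0.1 m and y of marker_b in the frame of long_tray between -0.061 and 0.061 m and x of tape in the frame of square_bin between -0.06 and 0.06 m and y of tape in the frame of square_bin between -0.06 and 0.06 m and z of tape in the frame of square_bin below 0.045 m and linear speed of each of marker_a, marker_b, tape below 0.05 m/s and value of joint lid between 0.611 and 0.785 rad and velocity of joint lid between -0.1 and 0.1 rad/s and contact force between the fingers and lid above 0.3 N and contact force between lid and marker_a below 0.05 N and contact force between lid and marker_b below 0.05 N and contact force between lid and tape below 0.05 N and contact force between lid and brush_jar below 0.05 N and contact force between lid and glue_bottle below 0.05 N and contact force between lid and paint_jar below 0.05 N and contact force between lid and ink_jar below 0.05 N and contact force between lid and eraser below 0.05 N and contact force between lid and bowl below 0.05 N); the arm keeps its last pose, push and grip.
It fails at once if the lid drops (closes faster than 1.2 rad/s) (velocity of joint lid below -1.2 rad/s).
It fails at once if one of the things to be left alone is moved by more than 30 mm (distance of any of brush_jar, glue_bottle, paint_jar, ink_jar, eraser, bowl from where it was at the start of the episode above 0.03 m).
It also fails if it takes over 72 s, if anything falls off the work surface, if the arm or the gripper's body presses on something with over 40 N, if the wrist force passes 120 N, or if a joint passes its speed limit or range.

## Working session

There is one attempt and no reset: what is moved stays moved. The work goes in short steps, Python scripts to look and compute and a tool call to move; the robot and the scene stay as the last step left them, time stands still between calls to the robot, and variables do not carry over. Pictures are saved under pics/ and viewed, and the job is handed in when it is done.

Besides the shell and the picture viewer there is one more tool, called after "Request:" by a JSON object that holds its "name" and its "arguments". play_rows: Moves the arm, as the interface text tells. Its arguments: {"type":"object","properties":{"rows":{"type":"string"},"hand":{"type":"number"},"squeeze":{"type":"number"}},"required":["rows"]}

```bash
mkdir -p pics; ls; python3 - <<'E'
from plant import env, imaging
import cv2, json
print(env.sense(), env.pinch_z)
for n in ("side","top"):
    s=imaging.snapshot(n); im=s.pop("image"); print(n,s)
    cv2.imwrite(f"pics/{n}0.png",cv2.resize(im[:,:,::-1],(800,600),interpolation=cv2.INTER_CUBIC))
E
```

```text
pics
{'time_s': 0.0, 'qpos': array([ 1.18607632,  0.46946245, -0.04859943,  1.53367048,  0.02408291,
        1.14097077, -0.08230674]), 'joint_velocities': array([-0.00187631,  0.00128955, -0.00255024, -0.00176613,  0.003196  ,
       -0.00232415,  0.00222229]), 'joint_efforts': array([ 4.79979535e-04, -5.10308325e+01, -4.65012866e-02, -2.37713206e+01,
        1.06423130e-02,  7.53086235e-03,  8.14292889e-06]), 'tool_pos': array([ 0.23496353, -0.63218186,  0.23025718]), 'eef_rot': array([-9.43040827e-04,  9.84213380e-01,  1.76983321e-01, -1.95598277e-04]), 'ft_force': array([ 0.76283556, -0.32445989,  0.16878692]), 'wrist_torque': array([-0.02461312,  0.00552732, -0.00907492]), 'width': 0.08509114816032941} 0.0187
side {'fx': 462.9734869047286, 'fy': 462.9734869047286, 'cx': 255.79330552677746, 'cy': 195.72569285241832, 'rvec': array([ 0.44479824, -2.74493554,  1.21798359]), 'tvec': array([0.55245892, 0.18797234, 1.10236751])}
top {'fx': 367.1172392304733, 'fy': 367.1172392304733, 'cx': 255.27366337880943, 'cy': 196.00764710690538, 'rvec': array([ 2.15543234, -2.17289802,  0.13578154]), 'tvec': array([0.00933605, 0.61571826, 1.16453846])}
```

View pics/top0.png

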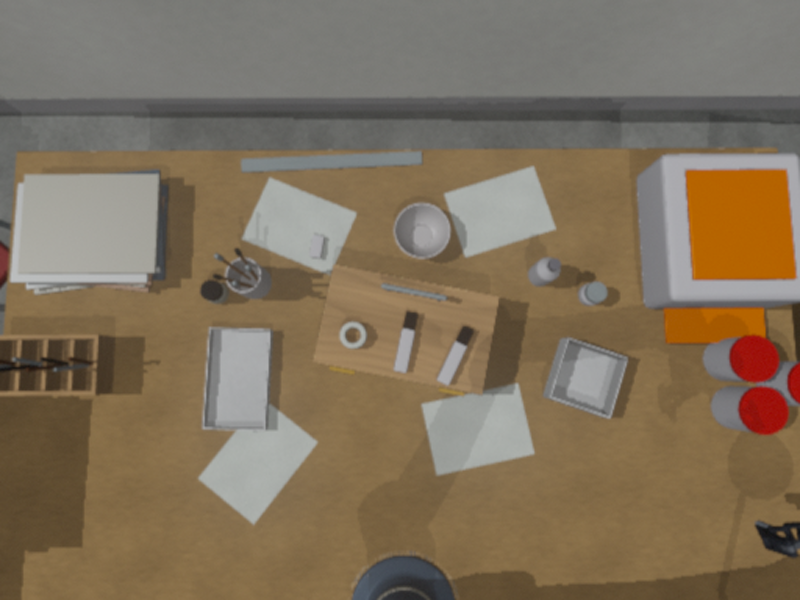

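View pics/side0.png

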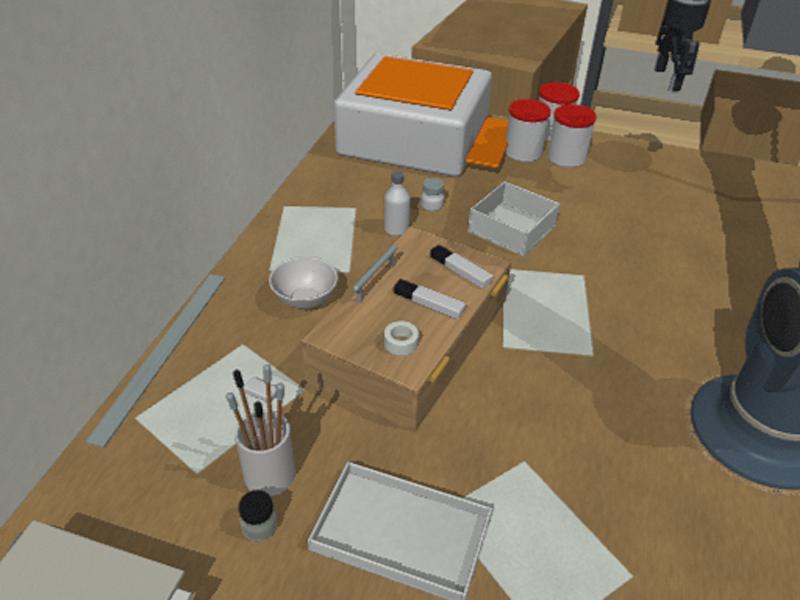

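The top view (800x600) shows the tape at (353,335), the markers at (406,342) and (456,356), the bar at (413,292), the tray at (238,378) and the bin at (587,377). I'll enlarge crops of it for measuring.

```bash
cat > h.py <<'E'
from plant import env, imaging
import cv2, numpy as np
def snap(n): return imaging.snapshot(n)
def p2w(s,uv,z):
    R=cv2.Rodrigues(np.array(s["rvec"]))[0]; t=np.array(s["tvec"])
    out=[]
    for u,v in uv:
        d=R.T@np.array([(u-s["cx"])/s["fx"],(v-s["cy"])/s["fy"],1]); c=-R.T@t
        out.append(c+d*(z-c[2])/d[2])
    return np.array(out)
def w2p(s,P):
    return cv2.projectPoints(np.array(P,float).reshape(-1,3),np.array(s["rvec"]),np.array(s["tvec"]),np.array([[s["fx"],0,s["cx"]],[0,s["fy"],s["cy"]],[0,0,1]]),None)[0][:,0]
def crop(s,x0,y0,w,h,k,fn):
    im=s["image"][y0:y0+h,x0:x0+w,::-1]
    im=cv2.resize(im,None,fx=k,fy=k,interpolation=cv2.INTER_CUBIC).copy()
    for x in range((x0+9)//10*10,x0+w,10):
        cv2.line(im,(int((x-x0)*k),0),(int((x-x0)*k),4 if x%50 else 12),(0,0,255),1)
        if x%20==0: cv2.putText(im,str(x),(int((x-x0)*k),22),0,.35,(0,0,255),1)
    for y in range((y0+9)//10*10,y0+h,10):
        cv2.line(im,(0,int((y-y0)*k)),(6,int((y-y0)*k)),(0,0,255),1)
        if y%20==0: cv2.putText(im,str(y),(8,int((y-y0)*k)),0,.35,(0,0,255),1)
    cv2.imwrite(fn,im)
E
python3 - <<'E'
from h import *
s=snap("top")
crop(s,195,160,130,95,6,"pics/t_box.png")
crop(s,120,195,290,90,2.75,"pics/t_bins.png")
E
```

```text
(no output)
```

View pics/t_box.png

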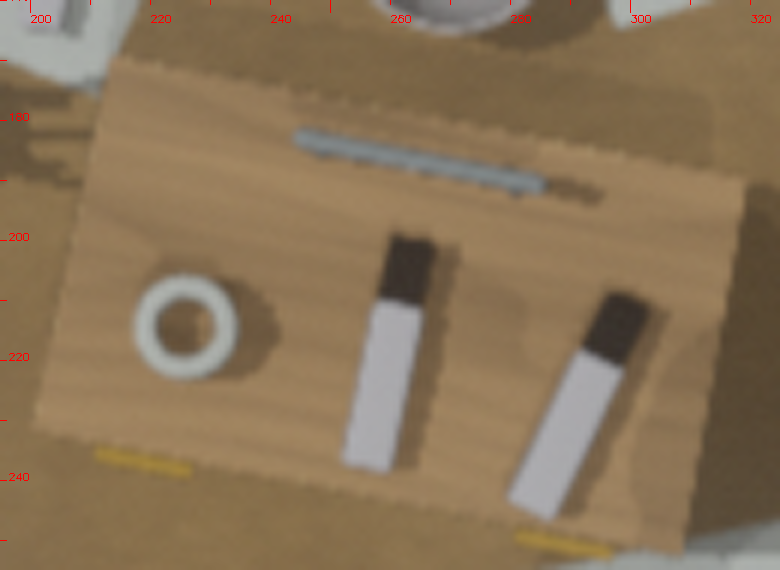

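View pics/t_bins.png

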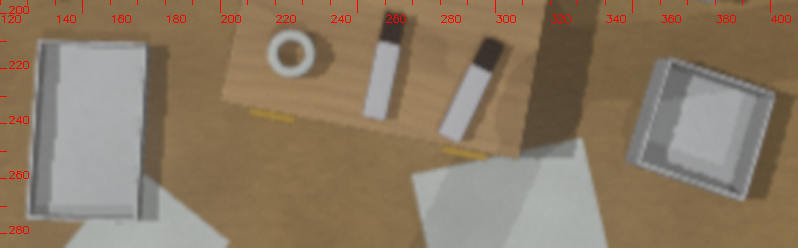

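```bash
python3 - <<'E'
from h import *
np.set_printoptions(precision=4,suppress=True)
s=snap("top")
def m(l,k,x0,y0,z): return p2w(s,[((x+.5)/k-.5+x0,(y+.5)/k-.5+y0) for x,y in l],z)
def rep(n,P,a,b):
    d=P[b]-P[a] if np.ndim(a)==0 else P[b].mean(0)-P[a].mean(0)
    print(n,"c",P.mean(0),"yaw",np.arctan2(d[1],d[0]),"len",np.linalg.norm(d), [round(np.linalg.norm(P[i]-P[i-1]),3) for i in range(len(P))])
B=lambda l,z:m(l,6,195,160,z)
C=lambda l,z:m(l,2.75,120,195,z)
rep("lid",B([(111,57),(745,180),(685,552),(35,427)],.0935),[2,3],[0,1])
rep("bar",B([(297,137),(543,186)],.1285),1,0)
print("tape",B([(185,327)],.1175))
rep("mA",B([(393,236),(437,243),(390,471),(342,463)],.1115),[2,3],[0,1])
rep("mB",B([(612,290),(650,305),(553,520),(507,497)],.1115),[2,3],[0,1])
rep("tray",C([(39,41),(147,43),(140,218),(28,217)],.025),[2,3],[0,1])
rep("bin",C([(670,60),(775,93),(744,199),(636,163)],.055),[2,3],[0,1])
E
```

```text
lid c [ 0.5655 -0.01    0.0935] yaw -0.19087838632750098 len 0.1954278965236183 [np.float64(0.196), np.float64(0.337), np.float64(0.195), np.float64(0.339)]
bar c [ 0.6336 -0.0233  0.1285] yaw 1.3646682612608796 len 0.1265568886411136 [np.float64(0.127), np.float64(0.127)]
tape [[0.5517 0.0959 0.1175]]
mA c [ 0.5383 -0.0079  0.1115] yaw -0.22203256708059244 len 0.11804232255548781 [np.float64(0.118), np.float64(0.023), np.float64(0.118), np.float64(0.025)]
mB c [ 0.5123 -0.1039  0.1115] yaw -0.4656655589481606 len 0.11868252431905994 [np.float64(0.118), np.float64(0.021), np.float64(0.12), np.float64(0.026)]
tray c [0.4708 0.3413 0.025 ] yaw -0.026985849741706255 len 0.2057074853264637 [np.float64(0.206), np.float64(0.129), np.float64(0.205), np.float64(0.131)]
bin c [ 0.4653 -0.3798  0.055 ] yaw -0.3479458923379598 len 0.1271966088235473 [np.float64(0.126), np.float64(0.127), np.float64(0.128), np.float64(0.13)]
```

Request:
{"name": "play_rows", "arguments": {"rows": "0.023 0.044 0 0 0 -0.0685;0.023 0.044 0 0 0 -0.0685;0.023 0.044 0 0 0 -0.0685;0.023 0.044 0 0 0 -0.0685;0.023 0.044 0 0 0 -0.0685", "hand": 0.055, "squeeze": 30}}

```text
time_s: 0.7
tool_pos: [0.3507, -0.4108, 0.2313]
eef_rot: [0.0, 1.0, 0.005, 0.0]
ft_force: [0.9, 1.0, 0.4]
width: 0.055
```

Request:
{"name": "play_rows", "arguments": {"rows": "0.023 0.044 0 0 0 -0.0685;0.023 0.044 0 0 0 -0.0685;0.023 0.044 0 0 0 -0.0685;0.023 0.044 0 0 0 -0.0685;0.023 0.044 0 0 0 -0.0685"}}

```text
time_s: 1.2
tool_pos: [0.4657, -0.1909, 0.2315]
eef_rot: [0.0, 0.986, -0.165, 0.0]
ft_force: [1.0, -0.5, -0.4]
width: 0.0553
```

Request:
{"name": "play_rows", "arguments": {"rows": "0.023 0.044 -0.03 0 0 -0.0685;0.023 0.044 -0.03 0 0 -0.0685;0 0 -0.01 0 0 0"}}

```text
time_s: 1.5
tool_pos: [0.506, -0.1097, 0.1677]
eef_rot: [-0.002, 0.974, -0.226, -0.001]
ft_force: [-0.1, 0.1, -0.9]
width: 0.0553
```

```bash
cat >> h.py <<'E'
def st(tx=None,ty=None,tz=None,yaw=None):
    from scipy.spatial.transform import Rotation as Ro
    e=env.sense(); p=e["tool_pos"]; w,x,y,z=e["eef_rot"]; R=Ro.from_quat([x,y,z,w]).as_matrix()
    yw=np.arctan2(R[1,0],R[0,0])
    print("t",round(e["time_s"],2),"p",np.round(p,4),"yaw",round(yw,4),"zax",np.round(R[:,2],3),"w",round(e["width"],4),"F",np.round(e["ft_force"],1),"q",np.round(e["qpos"],2))
    if tx is not None:
        d=(yaw-yw+np.pi)%(2*np.pi)-np.pi if yaw is not None else 0
        print("need",np.round(np.array([tx,ty,tz])-p,4),round(d,4))
E
python3 -c "
from h import *
st(.5123,-.1039,.0965,-.466)"
```

```text
t 1.5 p [ 0.506  -0.1097  0.1677] yaw -0.4561 zax [-0.002  0.004 -1.   ] w 0.0553 F [-0.1  0.1 -0.9] q [ 0.32  0.3  -0.22  1.96  0.08  0.89 -1.97]
need [ 0.0063  0.0058 -0.0712] -0.0099
```

Request:
{"name": "play_rows", "arguments": {"rows": "0.006 0.006 -0.03 0 0 -0.01;0 0 -0.025 0 0 0;0 0 -0.01 0 0 0;0 0 -0.003 0 0 0;0 0 0 0 0 0"}}

```text
time_s: 2.0
tool_pos: [0.511, -0.1114, 0.102]
eef_rot: [0.0, 0.972, -0.236, 0.0]
ft_force: [-0.4, 0.0, 0.3]
width: 0.055
```

```bash
python3 -c "
from h import *
st(.5123,-.1039,.0965,-.466)
s=snap('side');crop(s,240,130,110,82,7,'pics/s1.png')"
```

```text
t 2.0 p [ 0.511  -0.1114  0.102 ] yaw -0.4769 zax [ 0. -0. -1.] w 0.055 F [-0.4  0.   0.3] q [ 0.3   0.39 -0.2   2.01  0.11  0.75 -2.02]
need [ 0.0013  0.0075 -0.0055] 0.0109
```

View pics/s1.png

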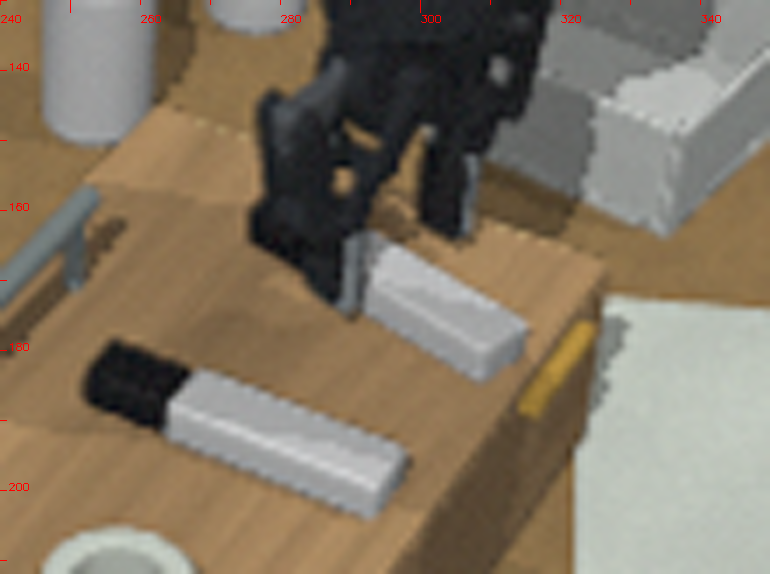

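The picture shows the gripper straddling marker B, with the near finger at (289,170) just above the lid. I'll correct y, lower and grip.

Request:
{"name": "play_rows", "arguments": {"rows": "0.001 0.007 -0.004 0 0 0.01;0 0 -0.001 0 0 0;0 0 0 0 0 0"}}

```text
time_s: 2.35
tool_pos: [0.512, -0.1035, 0.0969]
eef_rot: [-0.0, 0.973, -0.231, 0.0]
ft_force: [0.2, 0.1, -0.6]
width: 0.0551
```

Request:
{"name": "play_rows", "arguments": {"rows": "0 0 0 0 0 0;0 0 0 0 0 0;0 0 0 0 0 0;0 0 0 0 0 0", "hand": 0.015}}

```text
time_s: 2.75
tool_pos: [0.5121, -0.104, 0.0969]
eef_rot: [0.0, 0.973, -0.231, 0.0]
ft_force: [-0.8, 0.5, 2.9]
width: 0.0249
```

Request:
{"name": "play_rows", "arguments": {"rows": "0 0 0.03 0 0 0;0 0 0.035 0 0 0;0 0 0.01 0 0 0"}}

```text
time_s: 3.05
tool_pos: [0.5138, -0.1041, 0.1747]
eef_rot: [-0.0, 0.973, -0.231, 0.003]
ft_force: [0.5, -0.1, -0.0]
width: 0.0254
```

```bash
python3 -c "
from h import *
yw=-.027
c=np.array([.4708,.3413]);n=np.array([-np.sin(yw),np.cos(yw)])
print(c+n*.024,c-n*.024)
st(*(c+n*.024),.17,yw)
s=snap('side');crop(s,240,110,110,82,7,'pics/s2.png')"
```

```text
[0.47144792 0.36529125] [0.47015208 0.31730875]
t 3.05 p [ 0.5138 -0.1041  0.1747] yaw -0.4664 zax [ 0.006 -0.001 -1.   ] w 0.0254 F [ 0.5 -0.1 -0. ] q [ 0.3   0.29 -0.22  1.95  0.08  0.9  -2.  ]
need [-0.0423  0.4694 -0.0047] 0.4394
```

View pics/s2.png

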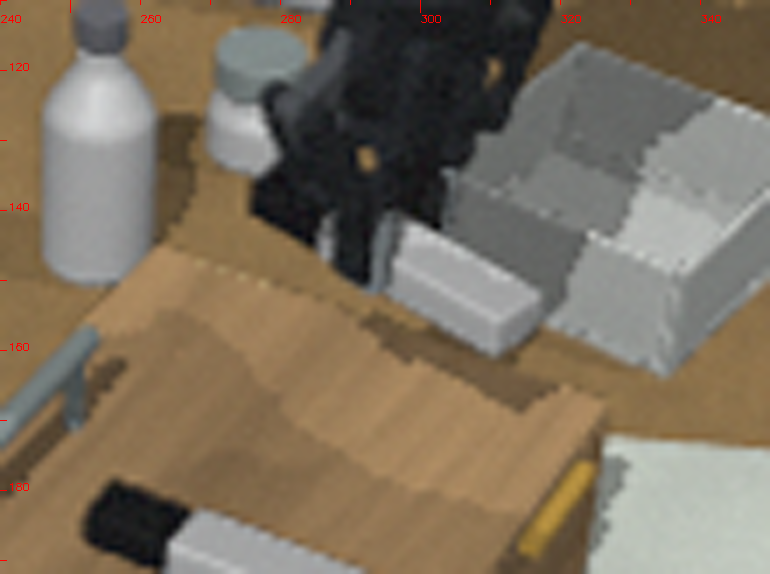

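Marker B is gripped and off the lid, with its tail at (314,153). Next, to the tray.

Request:
{"name": "play_rows", "arguments": {"rows": "-0.004 0.043 0 0 0 0.04;-0.004 0.043 0 0 0 0.04;-0.004 0.043 0 0 0 0.04;-0.004 0.043 0 0 0 0.04;-0.004 0.043 0 0 0 0.04"}}

```text
time_s: 3.6
tool_pos: [0.4906, 0.1124, 0.1703]
eef_rot: [0.0, 0.991, -0.132, -0.001]
ft_force: [0.1, -0.3, 0.6]
width: 0.0252
```

Request:
{"name": "play_rows", "arguments": {"rows": "-0.004 0.043 0 0 0 0.04;-0.004 0.043 0 0 0 0.04;-0.004 0.043 0 0 0 0.04;-0.004 0.043 0 0 0 0.04;-0.003 0.043 0 0 0 0.04"}}

```text
time_s: 4.1
tool_pos: [0.4717, 0.3271, 0.17]
eef_rot: [0.001, 0.999, -0.032, -0.001]
ft_force: [-0.4, -1.0, -0.5]
width: 0.0253
```

Request:
{"name": "play_rows", "arguments": {"rows": "-0.003 0.039 0 0 0 0.04;0 0 -0.03 0 0 0;0 0 -0.03 0 0 0;0 0 -0.01 0 0 0;0 0 0 0 0 0"}}

```text
time_s: 4.6
tool_pos: [0.4686, 0.3637, 0.0991]
eef_rot: [0.002, 1.0, -0.013, -0.002]
ft_force: [0.1, -0.4, 0.4]
width: 0.0252
```

```bash
python3 -c "
from h import *
st(.4714,.3653,.012,-.027)
"
```

```text
t 4.6 p [0.4686 0.3637 0.0991] yaw -0.0262 zax [-0.004 -0.003 -1.   ] w 0.0252 F [ 0.1 -0.4  0.4] q [-0.41  0.52 -0.43  1.83  0.28  0.85 -2.58]
need [ 0.0028  0.0016 -0.0871] -0.0008
```

Request:
{"name": "play_rows", "arguments": {"rows": "0.003 0.001 -0.03 0 0 0.05;0 0 -0.03 0 0 0;0 0 -0.02 0 0 0;0 0 -0.004 0 0 0;0 0 0 0 0 0"}}

```text
time_s: 5.1
tool_pos: [0.4733, 0.3664, 0.0183]
eef_rot: [-0.0, 1.0, 0.012, 0.0]
ft_force: [-0.5, 0.2, 0.2]
width: 0.0249
```

```bash
python3 -c "
from h import *
st(.4714,.3653,.012,-.027)
s=snap('side');crop(s,190,285,140,99,5.5,'pics/s3.png')
"
```

```text
t 5.1 p [0.4733 0.3664 0.0183] yaw 0.0235 zax [ 0.001  0.    -1.   ] w 0.0249 F [-0.5  0.2  0.2] q [-0.44  0.64 -0.39  1.87  0.35  0.7  -2.58]
need [-0.0019 -0.0011 -0.0063] -0.0505
```

View pics/s3.png

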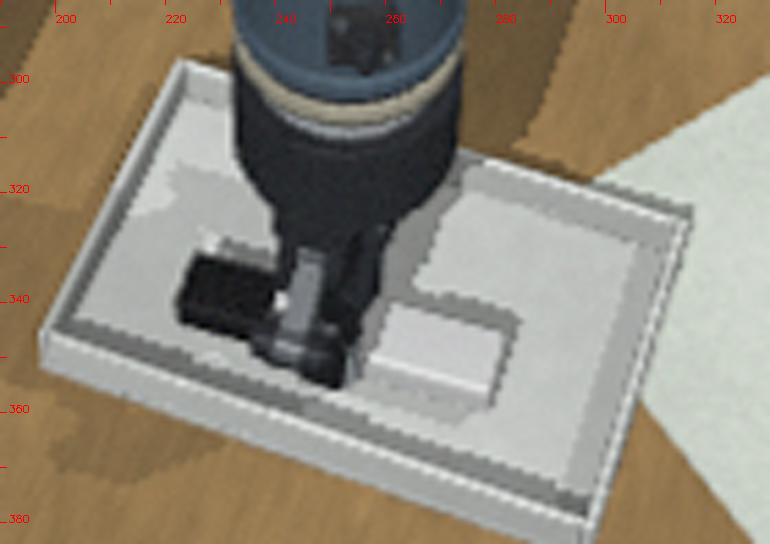

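The marker is over the tray floor, inside the walls, with its tail at (285,348). I'll lower about 9 mm and release slightly.

Request:
{"name": "play_rows", "arguments": {"rows": "-0.002 -0.001 -0.006 0 0 0;0 0 -0.003 0 0 0;0 0 0 0 0 0"}}

```text
time_s: 5.45
tool_pos: [0.4708, 0.365, 0.0088]
eef_rot: [0.0, 1.0, 0.012, 0.0]
ft_force: [0.5, -1.0, 0.2]
width: 0.0251
```

Request:
{"name": "play_rows", "arguments": {"rows": "0 0 0 0 0 0;0 0 0 0 0 0", "hand": 0.038}}

```text
time_s: 5.65
tool_pos: [0.471, 0.3653, 0.0089]
eef_rot: [-0.0, 1.0, 0.012, 0.0]
ft_force: [0.0, -1.0, 0.6]
width: 0.0381
```

Request:
{"name": "play_rows", "arguments": {"rows": "0 0 0.03 0 0 0;0 0 0.04 0 0 0;0 -0.01 0.045 0 0 0;0 -0.03 0.035 0 0 -0.02;0 -0.045 0.01 0 0 -0.02"}}

```text
time_s: 6.15
tool_pos: [0.4722, 0.2837, 0.1733]
eef_rot: [-0.003, 1.0, -0.006, 0.004]
ft_force: [1.3, -0.8, 0.5]
width: 0.038
```

```bash
python3 -c "
from h import *
st(.5383,-.0079,.17,-.222)
s=snap('side');crop(s,190,285,140,99,5.5,'pics/s4.png')
"
```

```text
t 6.15 p [0.4722 0.2837 0.1733] yaw -0.0122 zax [ 0.007  0.006 -1.   ] w 0.038 F [ 1.3 -0.8  0.5] q [-0.25  0.36 -0.46  1.88  0.2   0.93 -2.38]
need [ 0.0661 -0.2916 -0.0033] -0.2098
```

View pics/s4.png

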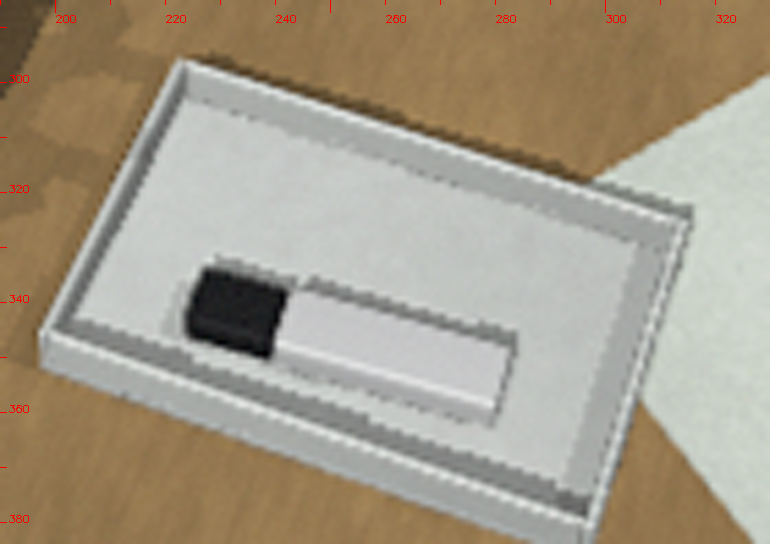

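Marker B lies flat in the tray from (225,340) to (282,352), with its half of the tray used and the other half free. Now marker A.

Request:
{"name": "play_rows", "arguments": {"rows": "0.0095 -0.042 0 0 0 -0.03;0.0095 -0.042 0 0 0 -0.03;0.0095 -0.042 0 0 0 -0.03;0.0095 -0.042 0 0 0 -0.03;0.0095 -0.042 0 0 0 -0.03", "hand": 0.055}}

```text
time_s: 6.7
tool_pos: [0.5184, 0.0684, 0.1687]
eef_rot: [0.0, 0.996, -0.084, 0.0]
ft_force: [0.6, 0.4, 0.0]
width: 0.0553
```

Request:
{"name": "play_rows", "arguments": {"rows": "0.0095 -0.042 0 0 0 -0.03;0.0095 -0.04 0 0 0 -0.03;0 0 -0.02 0 0 0;0 0 -0.02 0 0 0;0 0 0 0 0 0"}}

```text
time_s: 7.2
tool_pos: [0.5352, -0.0124, 0.1263]
eef_rot: [0.0, 0.994, -0.113, -0.003]
ft_force: [0.4, 0.3, 1.4]
width: 0.0549
```

```bash
python3 -c "
from h import *
st(.5383,-.0079,.0965,-.222)
"
```

```text
t 7.2 p [ 0.5352 -0.0124  0.1263] yaw -0.2269 zax [-0.006 -0.    -1.   ] w 0.0549 F [0.4 0.3 1.4] q [ 0.18  0.39 -0.3   1.95  0.15  0.83 -2.  ]
need [ 0.0031  0.0045 -0.0298] 0.0049
```

Request:
{"name": "play_rows", "arguments": {"rows": "0.003 0.004 -0.015 0 0 0.005;0 0 -0.011 0 0 0;0 0 -0.003 0 0 0;0 0 0 0 0 0"}}

```text
time_s: 7.6
tool_pos: [0.54, -0.0076, 0.0991]
eef_rot: [0.0, 0.994, -0.11, -0.001]
ft_force: [-0.3, -0.2, -0.8]
width: 0.0547
```

Request:
{"name": "play_rows", "arguments": {"rows": "0 0 0 0 0 0;0 0 0 0 0 0;0 0 0 0 0 0;0 0 0 0 0 0", "hand": 0.015}}

```text
time_s: 8.0
tool_pos: [0.5409, -0.0079, 0.1003]
eef_rot: [-0.0, 0.994, -0.11, 0.001]
ft_force: [0.6, -0.4, 3.2]
width: 0.025
```

Request:
{"name": "play_rows", "arguments": {"rows": "0 0 0.03 0 0 0;0 0 0.035 0 0 0;0 0 0.01 0 0 0"}}

```text
time_s: 8.3
tool_pos: [0.5423, -0.0077, 0.178]
eef_rot: [-0.0, 0.994, -0.11, 0.003]
ft_force: [0.1, -0.2, 0.3]
width: 0.0253
```

```bash
python3 -c "
from h import *
st(.4701,.3173,.17,-.0)
"
```

```text
t 8.3 p [ 0.5423 -0.0077  0.178 ] yaw -0.2213 zax [ 0.006 -0.    -1.   ] w 0.0253 F [ 0.1 -0.2  0.3] q [ 0.19  0.33 -0.32  1.9   0.13  0.93 -1.97]
need [-0.0722  0.325  -0.008 ] 0.2213
```

Request:
{"name": "play_rows", "arguments": {"rows": "-0.009 0.0405 0 0 0 0.028;-0.009 0.0405 0 0 0 0.028;-0.009 0.0405 0 0 0 0.028;-0.009 0.0405 0 0 0 0.028;-0.009 0.0405 0 0 0 0.028"}}

```text
time_s: 8.8
tool_pos: [0.4945, 0.1958, 0.1742]
eef_rot: [0.0, 0.999, -0.04, -0.0]
ft_force: [1.5, 0.2, -0.7]
width: 0.025
```

Request:
{"name": "play_rows", "arguments": {"rows": "-0.009 0.0405 0 0 0 0.028;-0.009 0.0405 0 0 0 0.028;-0.009 0.041 0 0 0 0.025;0 0 -0.03 0 0 0;0 0 -0.03 0 0 0"}}

```text
time_s: 9.3
tool_pos: [0.4678, 0.3187, 0.1142]
eef_rot: [-0.001, 1.0, 0.002, 0.001]
ft_force: [0.9, -0.8, -1.3]
width: 0.0257
```

Request:
{"name": "play_rows", "arguments": {"rows": "0 0 -0.03 0 0 0;0 0 -0.02 0 0 0;0 0 0 0 0 0"}}

```text
time_s: 9.6
tool_pos: [0.4662, 0.3148, 0.0613]
eef_rot: [0.002, 1.0, -0.0, -0.003]
ft_force: [-0.2, -0.5, -0.2]
width: 0.025
```

```bash
python3 -c "
from h import *
st(.4701,.3173,.014,-.0)
"
```

```text
t 9.6 p [0.4662 0.3148 0.0613] yaw -0.0 zax [-0.006 -0.004 -1.   ] w 0.025 F [-0.2 -0.5 -0.2] q [-0.35  0.53 -0.42  1.93  0.31  0.75 -2.52]
need [ 0.0039  0.0025 -0.0473] 0.0
```

Request:
{"name": "play_rows", "arguments": {"rows": "0.004 0.001 -0.02 0 0 0;0 0 -0.02 0 0 0;0 0 -0.007 0 0 0;0 0 0 0 0 0;0 0 0 0 0 0"}}

```text
time_s: 10.1
tool_pos: [0.4728, 0.3182, 0.0187]
eef_rot: [-0.0, 1.0, -0.0, 0.001]
ft_force: [-0.5, 0.4, -0.8]
width: 0.0252
```

```bash
python3 -c "
from h import *
st(.4701,.3163,.013,-.0)
s=snap('side');crop(s,190,285,140,99,5.5,'pics/s5.png')
"
```

```text
t 10.1 p [0.4728 0.3182 0.0187] yaw -0.0001 zax [ 0.001  0.001 -1.   ] w 0.0252 F [-0.5  0.4 -0.8] q [-0.38  0.6  -0.38  1.94  0.35  0.66 -2.55]
need [-0.0027 -0.0019 -0.0057] 0.0001
```

View pics/s5.png

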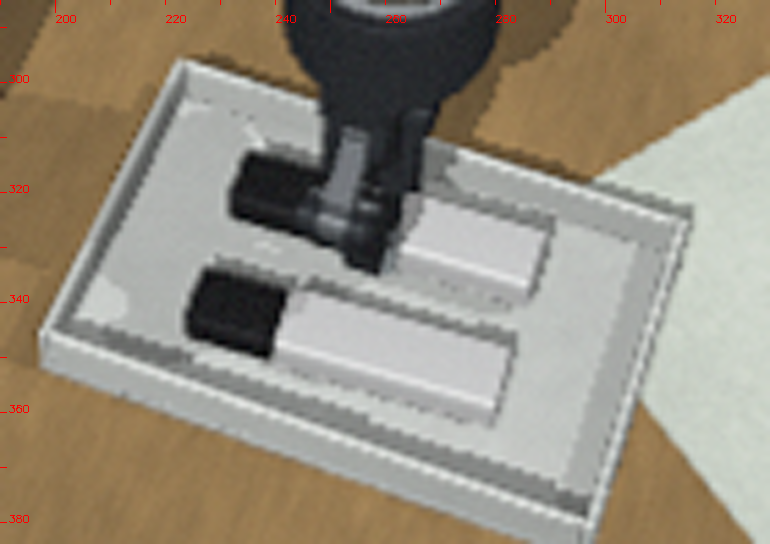

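Marker A hangs parallel to B with a gap between them, both inside the walls. I'll lower 5 mm and open slightly.

Request:
{"name": "play_rows", "arguments": {"rows": "-0.002 -0.002 -0.003 0 0 0;0 0 -0.002 0 0 0;0 0 0 0 0 0"}}

```text
time_s: 10.45
tool_pos: [0.4702, 0.3154, 0.0126]
eef_rot: [0.0, 1.0, -0.0, -0.0]
ft_force: [0.7, 0.6, -0.9]
width: 0.0254
```

Request:
{"name": "play_rows", "arguments": {"rows": "0 0 0 0 0 0;0 0 0 0 0 0", "hand": 0.038}}

```text
time_s: 10.65
tool_pos: [0.4704, 0.3157, 0.0128]
eef_rot: [-0.0, 1.0, -0.0, 0.0]
ft_force: [-0.7, 0.9, 0.0]
width: 0.0382
```

Request:
{"name": "play_rows", "arguments": {"rows": "0 0 0.03 0 0 0;0 0 0.04 0 0 0;0 -0.01 0.045 0 0 -0.02;0 -0.03 0.035 0 0 -0.02;0 -0.045 0.01 0 0 -0.04"}}

```text
time_s: 11.15
tool_pos: [0.472, 0.2339, 0.1771]
eef_rot: [-0.003, 0.999, -0.038, 0.004]
ft_force: [1.4, -0.1, -0.4]
width: 0.0379
```

```bash
python3 -c "
from h import *
st(.5517,.0959,.17,-.348)
s=snap('side');crop(s,190,285,140,99,5.5,'pics/s6.png')
"
```

```text
t 11.15 p [0.472  0.2339 0.1771] yaw -0.0766 zax [ 0.008  0.006 -1.   ] w 0.0379 F [ 1.4 -0.1 -0.4] q [-0.17  0.32 -0.46  1.93  0.17  0.92 -2.35]
need [ 0.0797 -0.138  -0.0071] -0.2714
```

View pics/s6.png

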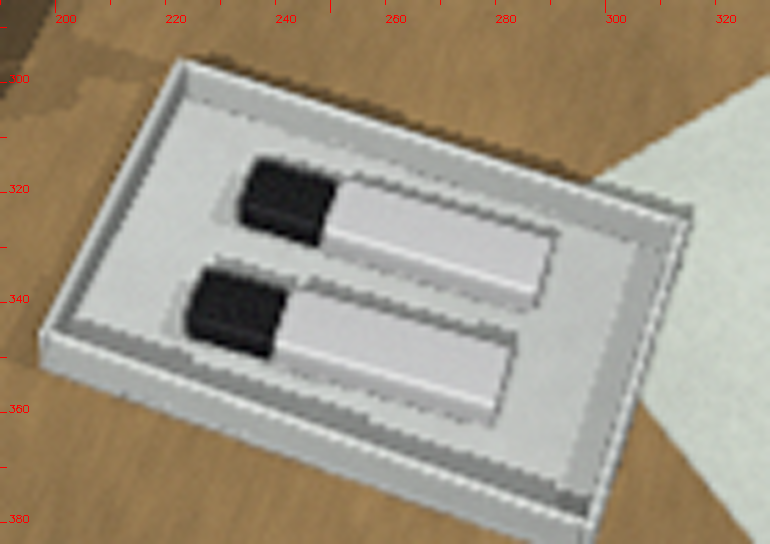

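Both markers lie flat in the tray. Now the tape.

Request:
{"name": "play_rows", "arguments": {"rows": "0.02 -0.0345 0 0 0 -0.068;0.02 -0.0345 0 0 0 -0.068;0.02 -0.0345 0 0 0 -0.068;0.02 -0.0345 0 0 0 -0.068;0 0 -0.03 0 0 0", "hand": 0.075}}

```text
time_s: 11.7
tool_pos: [0.5562, 0.0865, 0.1454]
eef_rot: [0.0, 0.984, -0.181, 0.005]
ft_force: [-0.4, 0.0, -0.5]
width: 0.0751
```

Request:
{"name": "play_rows", "arguments": {"rows": "0 0 -0.01 0 0 0;0 0 0 0 0 0;0 0 0 0 0 0"}}

```text
time_s: 12.0
tool_pos: [0.55, 0.0941, 0.1329]
eef_rot: [-0.0, 0.985, -0.174, -0.0]
ft_force: [-0.5, -0.4, 1.0]
width: 0.075
```

```bash
python3 -c "
from h import *
st(.5517,.0959,.097,-.348)
"
```

```text
t 12.0 p [0.55   0.0941 0.1329] yaw -0.3498 zax [-0.     0.001 -1.   ] w 0.075 F [-0.5 -0.4  1. ] q [ 0.01  0.41 -0.32  1.9   0.17  0.86 -2.32]
need [ 0.0017  0.0018 -0.0359] 0.0018
```

Request:
{"name": "play_rows", "arguments": {"rows": "0.001 0.002 -0.02 0 0 0;0 0 -0.013 0 0 0;0 0 -0.002 0 0 0;0 0 0 0 0 0"}}

```text
time_s: 12.4
tool_pos: [0.5512, 0.095, 0.0977]
eef_rot: [0.0, 0.985, -0.175, -0.0]
ft_force: [-0.7, 0.5, 0.4]
width: 0.0753
```

Request:
{"name": "play_rows", "arguments": {"rows": "0 0 0 0 0 0;0 0 0 0 0 0;0 0 0 0 0 0;0 0 0 0 0 0", "hand": 0.042}}

```text
time_s: 12.8
tool_pos: [0.5519, 0.0948, 0.0987]
eef_rot: [-0.0, 0.985, -0.175, 0.001]
ft_force: [-0.5, -0.6, 6.3]
width: 0.0506
```

Request:
{"name": "play_rows", "arguments": {"rows": "0 0 0.03 0 0 0;0 0 0.035 0 0 0;0 0 0.01 0 0 0"}}

```text
time_s: 13.1
tool_pos: [0.5534, 0.0952, 0.1761]
eef_rot: [-0.001, 0.985, -0.175, 0.003]
ft_force: [0.8, 1.2, 0.8]
width: 0.0506
```

```bash
python3 -c "
from h import *
st(.4653,-.3798,.18,-.348)
"
```

```text
t 13.1 p [0.5534 0.0952 0.1761] yaw -0.3523 zax [ 0.006  0.001 -1.   ] w 0.0506 F [0.8 1.2 0.8] q [ 0.02  0.36 -0.33  1.86  0.14  0.94 -2.3 ]
need [-0.0881 -0.475   0.0039] 0.0043
```

Request:
{"name": "play_rows", "arguments": {"rows": "-0.008 -0.043 0 0 0 0;-0.008 -0.043 0 0 0 0;-0.008 -0.043 0 0 0 0;-0.008 -0.043 0 0 0 0;-0.008 -0.043 0 0 0 0"}}

```text
time_s: 13.6
tool_pos: [0.5103, -0.1221, 0.1721]
eef_rot: [0.0, 0.985, -0.175, -0.0]
ft_force: [1.1, 0.2, -0.5]
width: 0.0507
```

Request:
{"name": "play_rows", "arguments": {"rows": "-0.008 -0.043 0 0 0 0;-0.008 -0.043 0 0 0 0;-0.008 -0.043 0 0 0 0;-0.008 -0.043 0 0 0 0;-0.008 -0.043 0 0 0 0"}}

```text
time_s: 14.1
tool_pos: [0.4703, -0.337, 0.172]
eef_rot: [-0.0, 0.985, -0.175, -0.0]
ft_force: [1.0, -0.1, -0.9]
width: 0.0504
```

Request:
{"name": "play_rows", "arguments": {"rows": "-0.007 -0.043 0 0 0 0;0 0 -0.03 0 0 0;0 0 -0.03 0 0 0;0 0 0 0 0 0;0 0 0 0 0 0"}}

```text
time_s: 14.6
tool_pos: [0.4641, -0.3779, 0.1122]
eef_rot: [-0.0, 0.985, -0.175, -0.001]
ft_force: [0.2, -0.6, 0.6]
width: 0.0504
```

```bash
python3 -c "
from h import *
st(.4653,-.3798,.02,-.348)
s=snap('top');crop(s,330,190,100,90,6,'pics/t7.png')
"
```

```text
t 14.6 p [ 0.4641 -0.3779  0.1122] yaw -0.3517 zax [-0.001  0.001 -1.   ] w 0.0504 F [ 0.2 -0.6  0.6] q [ 0.72  0.48 -0.14  1.83  0.09  0.84 -1.39]
need [ 0.0012 -0.0019 -0.0922] 0.0037
```

View pics/t7.png

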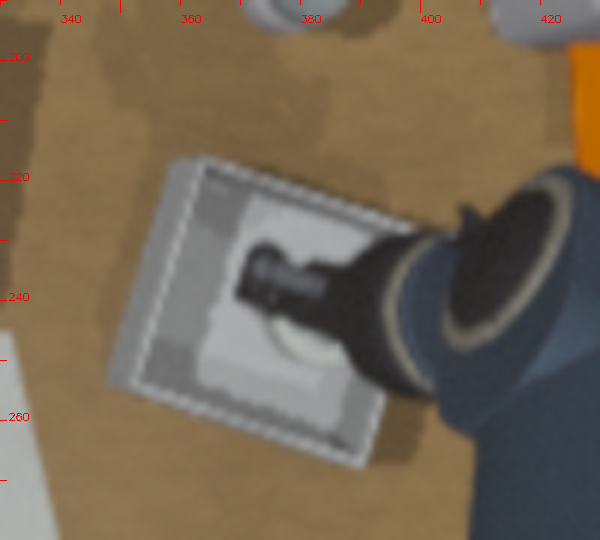

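The tape hangs over the bin centre, about (378,240), between the walls. I'll lower it in.

Request:
{"name": "play_rows", "arguments": {"rows": "0.001 -0.001 -0.025 0 0 0;0 0 -0.03 0 0 0;0 0 -0.025 0 0 0;0 0 -0.012 0 0 0;0 0 0 0 0 0"}}

```text
time_s: 15.15
tool_pos: [0.4653, -0.379, 0.0204]
eef_rot: [-0.0, 0.985, -0.175, -0.0]
ft_force: [0.2, -0.1, -0.5]
width: 0.0502
```

Request:
{"name": "play_rows", "arguments": {"rows": "0 0 0 0 0 0;0 0 0 0 0 0", "hand": 0.066}}

```text
time_s: 15.35
tool_pos: [0.4666, -0.3802, 0.0225]
eef_rot: [0.001, 0.985, -0.175, 0.002]
ft_force: [0.0, 0.9, 0.4]
width: 0.066
```

Request:
{"name": "play_rows", "arguments": {"rows": "0 0 0.03 0 0 0;0 0 0.035 0 0 0;0 0 0.04 0 0 0;0 0 0.04 0 0 0;0 0 0.04 0 0 0"}}

```text
time_s: 15.85
tool_pos: [0.4655, -0.3795, 0.209]
eef_rot: [0.001, 0.985, -0.175, 0.001]
ft_force: [0.8, 0.2, -0.2]
width: 0.066
```

```bash
python3 -c "
from h import *
st(.634,-.0236,.2,1.367)
s=snap('side');crop(s,230,100,150,110,5,'pics/s8.png')
"
```

```text
t 15.85 p [ 0.4655 -0.3795  0.209 ] yaw -0.3521 zax [ 0.002 -0.002 -1.   ] w 0.066 F [ 0.8  0.2 -0.2] q [ 0.73  0.37 -0.15  1.74  0.06  1.03 -1.37]
need [ 0.1685  0.3559 -0.009 ] 1.7191
```

View pics/s8.png

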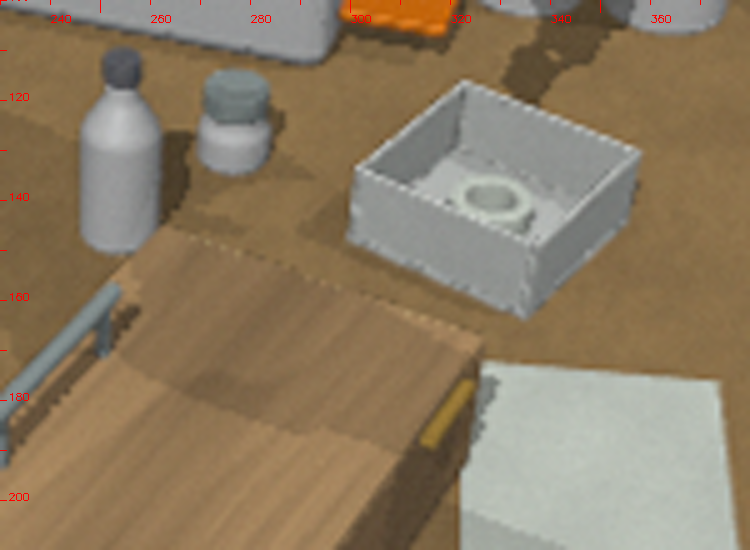

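The tape lies flat in the bin at (326,140). Now the bar: travel with a 1.72 rad turn over 13 rows.

Request:
{"name": "play_rows", "arguments": {"rows": "0.013 0.0275 0 0 0 0.132;0.013 0.0275 0 0 0 0.132;0.013 0.0275 0 0 0 0.132;0.013 0.0275 0 0 0 0.132;0.013 0.0275 0 0 0 0.132", "hand": 0.05}}

```text
time_s: 16.4
tool_pos: [0.5311, -0.241, 0.207]
eef_rot: [0.001, 0.988, 0.156, 0.001]
ft_force: [0.5, 0.7, 0.0]
width: 0.0499
```

Request:
{"name": "play_rows", "arguments": {"rows": "0.013 0.0275 0 0 0 0.132;0.013 0.0275 0 0 0 0.132;0.013 0.0275 0 0 0 0.132;0.013 0.0275 0 0 0 0.132;0.013 0.0275 0 0 0 0.132"}}

```text
time_s: 16.9
tool_pos: [0.5961, -0.1034, 0.207]
eef_rot: [0.001, 0.884, 0.468, 0.001]
ft_force: [0.1, 0.1, 0.8]
width: 0.0503
```

Request:
{"name": "play_rows", "arguments": {"rows": "0.013 0.0275 -0.01 0 0 0.132;0.013 0.0275 -0.01 0 0 0.132;0.013 0.0275 -0.01 0 0 0.132;0 0 0 0 0 0;0 0 0 0 0 0"}}

```text
time_s: 17.4
tool_pos: [0.6345, -0.0216, 0.1762]
eef_rot: [0.0, 0.776, 0.63, 0.0]
ft_force: [-0.8, 0.2, -0.6]
width: 0.05
```

```bash
python3 -c "
from h import *
st(.634,-.0236,.112,1.367)
"
```

```text
t 17.4 p [ 0.6345 -0.0216  0.1762] yaw 1.364 zax [ 0.001 -0.    -1.   ] w 0.05 F [-0.8  0.2 -0.6] q [ 0.39  0.52 -0.59  1.67  0.33  1.05 -0.52]
need [-0.0005 -0.002  -0.0642] 0.003
```

Request:
{"name": "play_rows", "arguments": {"rows": "0 -0.002 -0.02 0 0 0.003;0 0 -0.02 0 0 0;0 0 -0.015 0 0 0;0 0 -0.006 0 0 0;0 0 0 0 0 0"}}

```text
time_s: 17.9
tool_pos: [0.6339, -0.0247, 0.1142]
eef_rot: [-0.0, 0.776, 0.631, -0.0]
ft_force: [0.2, -0.1, -0.4]
width: 0.05
```

```bash
python3 -c "
from h import *
st(.634,-.0236,.112,1.367)
s=snap('side');crop(s,200,140,110,80,7,'pics/s9.png')
"
```

```text
t 17.9 p [ 0.6339 -0.0247  0.1142] yaw 1.3656 zax [-0.001 -0.    -1.   ] w 0.05 F [ 0.2 -0.1 -0.4] q [ 0.37  0.59 -0.57  1.72  0.38  0.94 -0.55]
need [ 0.0001  0.0011 -0.0022] 0.0014
```

View pics/s9.png

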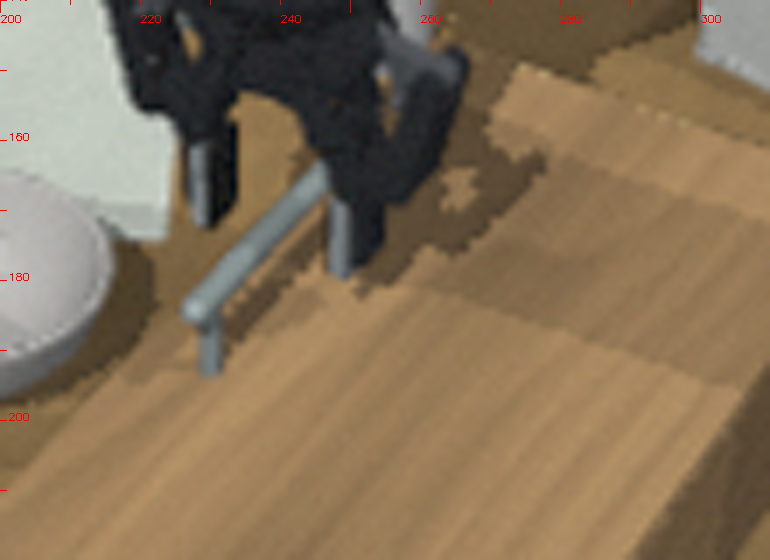

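The bar runs between the two fingers, at (229,171) and (249,178), both clear of the lid. Close.

Request:
{"name": "play_rows", "arguments": {"rows": "0 0 -0.002 0 0 0;0 0 0 0 0 0"}}

```text
time_s: 18.15
tool_pos: [0.6347, -0.0238, 0.1133]
eef_rot: [0.0, 0.775, 0.631, 0.0]
ft_force: [0.9, 0.3, 0.0]
width: 0.0499
```

Request:
{"name": "play_rows", "arguments": {"rows": "0 0 0 0 0 0;0 0 0 0 0 0;0 0 0 0 0 0;0 0 0 0 0 0;0 0 0 0 0 0", "hand": 0, "squeeze": 40}}

```text
time_s: 18.65
tool_pos: [0.634, -0.0237, 0.1129]
eef_rot: [-0.0, 0.775, 0.631, -0.0]
ft_force: [-2.6, 0.4, 4.9]
width: 0.0093
```

```bash
python3 -c "
from h import *
st()
yl=-.203; d=np.array([np.cos(yl),np.sin(yl)])
a0=np.arctan2(.043,.170);r=np.hypot(.17,.043)
prev=None
for k in range(0,41,4):
    a=a0+np.radians(k); q=np.array([*(d*r*(np.cos(a)-np.cos(a0))),r*(np.sin(a)-np.sin(a0))])
    if prev is not None: print(k,np.round(q-prev,4),np.round(q,4))
    prev=q
"
```

```text
t 18.65 p [ 0.634  -0.0237  0.1129] yaw 1.3669 zax [-0.001 -0.    -1.   ] w 0.0093 F [-2.6  0.4  4.9] q [ 0.37  0.59 -0.57  1.72  0.38  0.94 -0.55]
4 [-0.0033  0.0007  0.0118] [-0.0033  0.0007  0.0118]
8 [-0.0041  0.0009  0.0115] [-0.0075  0.0015  0.0232]
12 [-0.0049  0.001   0.0112] [-0.0124  0.0026  0.0344]
16 [-0.0057  0.0012  0.0108] [-0.0181  0.0037  0.0452]
20 [-0.0064  0.0013  0.0104] [-0.0244  0.005   0.0556]
24 [-0.0071  0.0015  0.0099] [-0.0315  0.0065  0.0654]
28 [-0.0077  0.0016  0.0093] [-0.0393  0.0081  0.0748]
32 [-0.0084  0.0017  0.0088] [-0.0476  0.0098  0.0836]
36 [-0.0089  0.0018  0.0082] [-0.0566  0.0116  0.0917]
40 [-0.0095  0.0019  0.0075] [-0.066   0.0136  0.0992]
```

Request:
{"name": "play_rows", "arguments": {"rows": "-0.001 0 0.004 0 0 0;-0.001 0.0003 0.004 0 0 0;-0.0013 0.0003 0.0038 0 0 0;-0.002 0.0005 0.0058 0 0 0;-0.002 0.0005 0.0057 0 0 0"}}

```text
time_s: 19.15
tool_pos: [0.6267, -0.0223, 0.1362]
eef_rot: [-0.0, 0.775, 0.631, -0.0]
ft_force: [-0.9, 0.8, -4.0]
width: 0.0092
```

Request:
{"name": "play_rows", "arguments": {"rows": "-0.0025 0.0005 0.0056 0 0 0;-0.0025 0.0005 0.0056 0 0 0;-0.0028 0.0006 0.0054 0 0 0;-0.0029 0.0006 0.0054 0 0 0;0 0 0 0 0 0"}}

```text
time_s: 19.65
tool_pos: [0.6162, -0.0201, 0.1589]
eef_rot: [0.0, 0.775, 0.631, 0.0]
ft_force: [-0.2, 0.4, -2.6]
width: 0.0096
```

```bash
python3 -c "
from h import *
st(.634-.0181,-.0237+.0037,.1129+.0452)
s=snap('side');crop(s,150,100,200,150,4,'pics/s10.png')
"
```

```text
t 19.65 p [ 0.6162 -0.0201  0.1589] yaw 1.3668 zax [ 0.001 -0.    -1.   ] w 0.0096 F [-0.2  0.4 -2.6] q [ 0.4   0.51 -0.6   1.73  0.33  1.   -0.53]
need [-0.0003  0.0001 -0.0008] 0
```

View pics/s10.png

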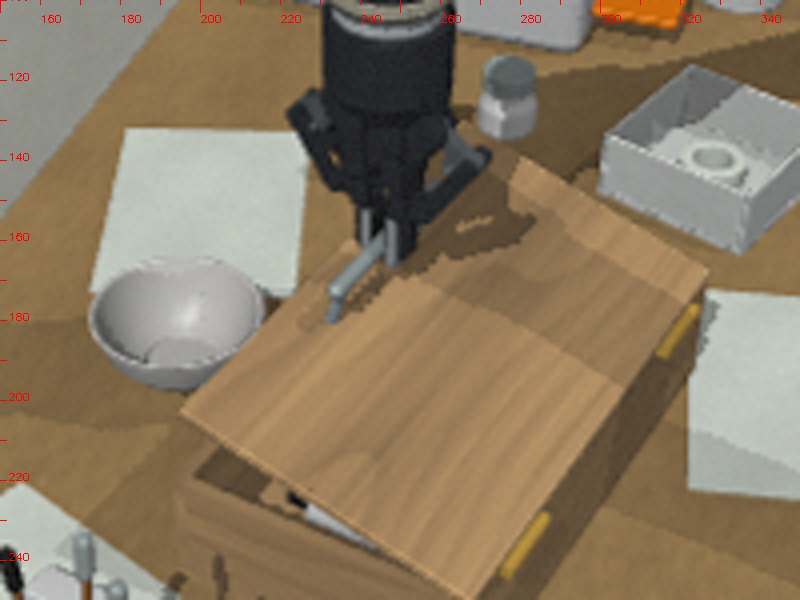

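The lid is opening, at about 16°, with the bar held at (244,160) and the forces small. I'll continue along the arc.

Request:
{"name": "play_rows", "arguments": {"rows": "-0.0032 0.0006 0.0052 0 0 0;-0.0032 0.0007 0.0052 0 0 0;-0.0035 0.0007 0.005 0 0 0;-0.0036 0.0008 0.0049 0 0 0;-0.0038 0.0008 0.0047 0 0 0"}}

```text
time_s: 20.2
tool_pos: [0.5996, -0.0167, 0.1839]
eef_rot: [0.001, 0.775, 0.631, 0.001]
ft_force: [5.5, -1.3, -0.1]
width: 0.0093
```

Request:
{"name": "play_rows", "arguments": {"rows": "-0.0039 0.0008 0.0046 0 0 0;-0.0042 0.0008 0.0044 0 0 0;-0.0042 0.0009 0.0044 0 0 0;-0.0044 0.0009 0.0042 0 0 0;-0.0045 0.0009 0.004 0 0 0"}}

```text
time_s: 20.7
tool_pos: [0.5791, -0.0125, 0.206]
eef_rot: [0.002, 0.776, 0.631, 0.002]
ft_force: [5.6, -2.0, 2.6]
width: 0.0092
```

Request:
{"name": "play_rows", "arguments": {"rows": "-0.0047 0.0009 0.0038 0 0 0;-0.0048 0.001 0.0037 0 0 0;0 0 0 0 0 0;0 0 0 0 0 0"}}

```text
time_s: 21.1
tool_pos: [0.5701, -0.0107, 0.2137]
eef_rot: [0.002, 0.776, 0.631, 0.002]
ft_force: [6.2, -1.7, 3.8]
width: 0.0095
```

```bash
python3 -c "
from h import *
st(.634-.066,-.0237+.0136,.1129+.0992)
s=snap('side');crop(s,150,100,200,150,4,'pics/s11.png')
s=snap('top');crop(s,120,130,280,210,2.8,'pics/t11.png')
"
```

```text
t 21.1 p [ 0.5701 -0.0107  0.2137] yaw 1.3663 zax [ 0.005 -0.001 -1.   ] w 0.0095 F [ 6.2 -1.7  3.8] q [ 0.44  0.38 -0.64  1.78  0.26  1.05 -0.5 ]
need [-0.0021  0.0006 -0.0016] 0
```

View pics/s11.png

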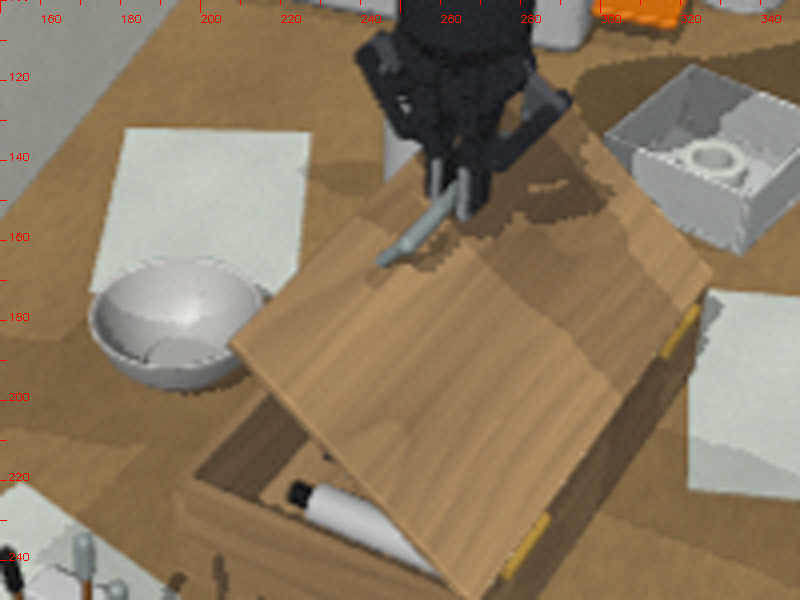

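View pics/t11.png

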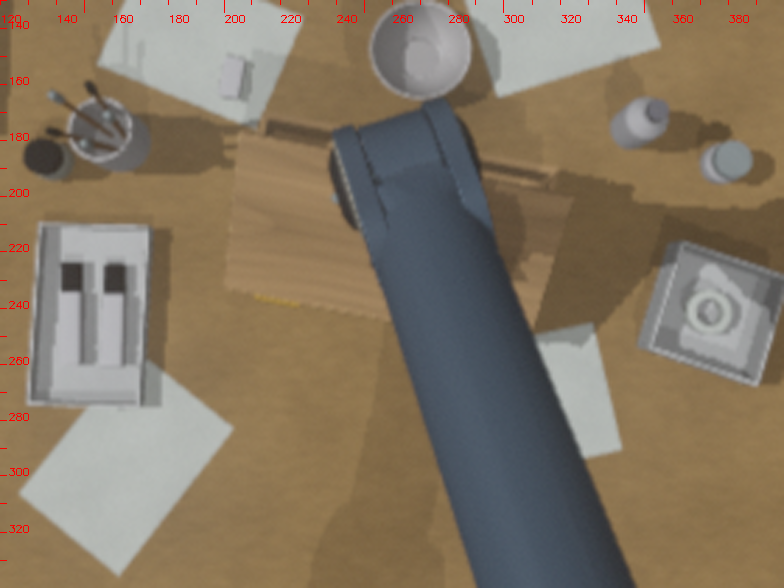

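```bash
python3 -c "
from h import *
s=snap('side')
yl=-.2; d=np.array([np.cos(yl),np.sin(yl),0]); n=np.array([-d[1],d[0],0]); z=np.array([0,0,1.])
O=np.array([.5655,-.010,0]); H=O-.1*d+.0855*z
for k in (0,34,37,40,43,46):
    a=np.radians(k); ex=np.cos(a)*d+np.sin(a)*z; ez=-np.sin(a)*d+np.cos(a)*z
    f=lambda x,y,zz:H+x*ex+y*n+zz*ez
    p=w2p(s,[f(.2,.17,.008),f(0,.17,.008),f(.17,.06,.043),f(0,-.17,.008),f(.17,0,.043)])
    print(k,np.round((p-[150,100]+.5)*4-.5).astype(int).tolist(), np.round(f(.17,0,.043),4))
st()
"
```

```text
0 [[168, 471], [467, 602], [309, 338], [708, 270], [360, 285]] [ 0.6341 -0.0239  0.1285]
34 [[213, 353], [474, 607], [386, 253], [713, 273], [437, 198]] [ 0.5821 -0.0134  0.2162]
37 [[222, 345], [475, 607], [397, 249], [714, 274], [448, 194]] [ 0.5752 -0.012   0.2221]
40 [[232, 338], [475, 608], [408, 245], [714, 274], [459, 190]] [ 0.568  -0.0105  0.2277]
43 [[242, 332], [476, 608], [420, 242], [715, 275], [471, 187]] [ 0.5606 -0.009   0.2329]
46 [[254, 327], [476, 609], [433, 239], [715, 275], [483, 184]] [ 0.5529 -0.0074  0.2377]
t 21.25 p [ 0.5702 -0.0107  0.2136] yaw 1.3662 zax [ 0.005 -0.    -1.   ] w 0.0093 F [ 5.5 -2.8  3.8] q [ 0.44  0.38 -0.64  1.78  0.26  1.05 -0.5 ]
```

```bash
python3 -c "
from h import *
s=snap('side')
yl=-.2; d=np.array([np.cos(yl),np.sin(yl),0]); n=np.array([-d[1],d[0],0]); z=np.array([0,0,1.])
O=np.array([.5655,-.010,0]); H=O-.1*d+.0855*z
im=cv2.resize(s['image'][125:255,195:335,::-1],None,fx=5,fy=5,interpolation=cv2.INTER_CUBIC).copy()
for k,c in ((35,(255,0,0)),(40,(0,0,255)),(45,(0,255,0))):
    a=np.radians(k); ex=np.cos(a)*d+np.sin(a)*z; ez=-np.sin(a)*d+np.cos(a)*z
    f=lambda x,y,zz:H+x*ex+y*n+zz*ez
    p=w2p(s,[f(0,.17,.008),f(.2,.17,.008),f(.2,-.17,.008),f(0,-.17,.008)]); q=w2p(s,[f(.17,.06,.043),f(.17,-.06,.043)])
    T=lambda p:np.round((p-[195,125]+.5)*5-.5).astype(np.int32)
    cv2.polylines(im,[T(p)],True,c,1); cv2.polylines(im,[T(q)],False,c,1)
cv2.imwrite('pics/ov.png',im)
"
```

```text
(no output)
```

View pics/ov.png

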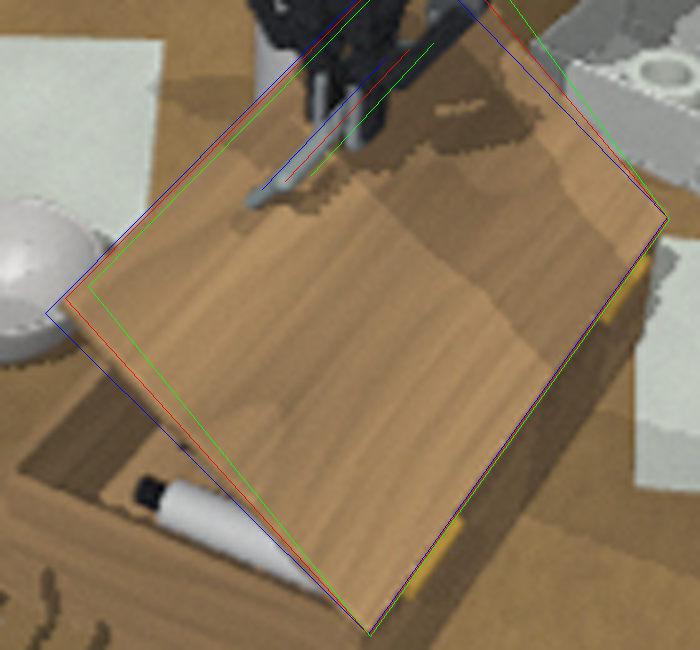

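```bash
python3 -c "
from h import *
s=snap('side')
crop(s,235,125,60,50,12,'pics/z.png')
"
```

```text
(no output)
```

View pics/z.png

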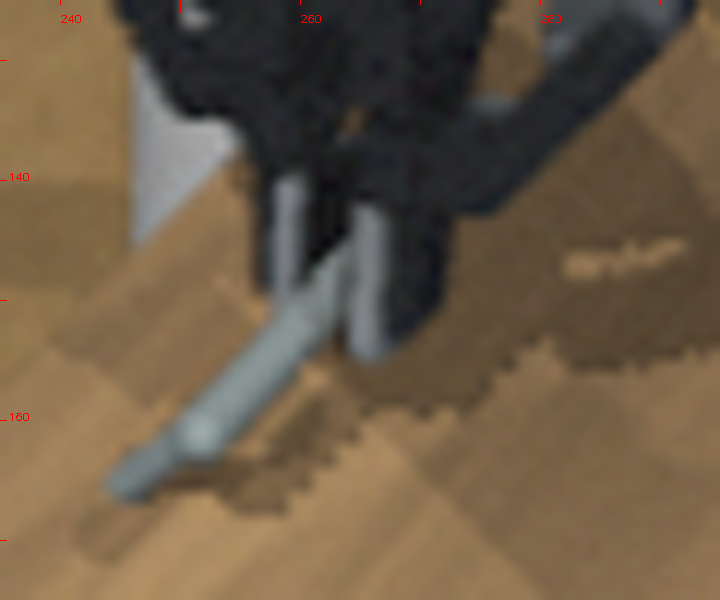

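The zoom shows the bar's end at (251,161) and a post's foot at (245,165). The model puts the bar's end at (252,161) for 40°, so the lid stands at about 39–40°, still and held only by the fingers. Handing in.

```bash
python3 -c "
from h import *
st(); print(env.job_done())
"
```

```text
t 21.35 p [ 0.5703 -0.0107  0.2136] yaw 1.3663 zax [ 0.005 -0.    -1.   ] w 0.0094 F [ 6.7 -2.5  4.1] q [ 0.44  0.38 -0.64  1.78  0.26  1.05 -0.5 ]
the job is handed in; nothing more can be done
None
```

I put both markers in the long tray and the tape in the square bin. I then lifted the lid by its steel bar over about 2 s and handed in at 21.35 s with the gripper still holding it at about 39–40°. The hand-in reports no verdict.

**Lid angle:** the bar's end in the side picture matches the 40° model to within a pixel, and the tool's position agrees. My single reading of the lid's corner was noisier, at about 36–41°. The tool moved only about 0.2 mm over the last three readings.

**Forces:** a steady 8 N or so on the tool at the end is more than the 1.5 N lid weight. It probably comes from a 1–2 mm mismatch between my lifting arc and the real hinge. It is far below the limits.

**Everything else:** in the last top view both markers lie flat in the tray and the tape lies flat in the bin. The pot, jars, bottle, eraser and bowl look unmoved, but I judged that by eye and did not measure them.

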